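Open the bean caddy so its lid stays open

TASK

Using fingertips only, first slide the canister that stands behind the bean caddy sideways along the table, to either side, until none of it is behind the caddy's lid any more, keeping it upright. Then get under the lid's front lip with a fingertip and flip the lid up and over past upright, so that it drops back onto its stop and stays wide open by itself. Do not pinch, lift or tip the canister, do not let the lid hit it, leave the tub, cup and spoon alone, and finish clear of everything.

Things in the scene. Friction and masses are not known exactly. Their poses are not given: they have to be found in the camera images.
- caddy: Bean caddy: a dark steel box fixed to the table, 110 deep (x) by 150 wide (y) by 80 mm high, with a flat wooden lid. Origin: centre of its underside, on the table. Its x axis points from its front (lip side, turned to the robot's right and partly towards it) to its back (hinge side), y to its left, z up.
- lid (a joint): Angle of the caddy's lid, rad: 0 shut, grows as the front lip is raised and swung to the back, 1.57 upright, 2.5 at the stop, wide open. The lid (180 g, no spring) is a board 140 mm from hinge to lip edge, 150 mm wide, 6 mm thick (underside at the hinge point's height + 2 mm when shut, i.e. 84 mm above the table). It falls shut when let go before upright and falls open past upright. Its front 30 mm stick out beyond the caddy's front wall as a lip with free space beneath.
- lid_hinge (a point): Middle of the lid's hinge line, at the caddy's back top edge, 82 mm above the table and 55 mm behind the caddy's centre; the hinge line runs along the caddy's y axis.
- lip (a point): Middle of the lid's front lip edge, on its underside; moves with the lid.
- canister_mid (a point): Centre, half-way up, of the loose closed canister that stands close behind the caddy in the lid's swing: upright aluminium cylinder 80 mm in diameter, 115 mm high with black cap, 0.3 to 0.55 kg. Clear when its centre is more than 115 mm to either side (caddy's y) of the caddy's centre.
- tub: Bystander: clear open tub of cocoa beans, 170 x 120 x 75 mm high, well to one side. Origin: centre of its underside.
- cup: Bystander: steel cup, 72 mm in diameter, 85 mm high, well to the other side. Origin: centre of its underside.
- spoon: Bystander: spoon with a wooden handle, 200 mm long, lying flat on the table nearer the robot, off to the left. Origin: middle of its underside.
Not all that is in view belongs to the job. What is shaped like the part that bears canister_mid but blue is not meant.

How it is judged (in metres and radians):
On the way, in this order (a step that is already met when the one before it is completed fails the run):
1. the canister stands upright, clear of the lid's width, with the lid still shut ((y of canister_mid in the frame of caddy above 0.112 m or y of canister_mid in the frame of caddy below -0.112 m) and angle between canister_mid's own z axis and vertical below 0.12 rad and value of joint lid below 0.3 rad), for 0.2 s.
2. the lid has been swung past upright onto its open stop (value of joint lid above 2.4 rad), for 0.2 s.
At the end, for the whole second after the job is handed in: The lid rests open on its stop (over 2.4 rad) by itself; the canister stands upright on the table (within 0.08 rad) with its centre more than 112 mm to one side of the caddy's centre; tub, cup and spoon are within 20 mm of where they were (value of joint lid above 2.4 rad and velocity of joint lid below 0.1 rad/s and (y of canister_mid in the frame of caddy above 0.112 m or y of canister_mid in the frame of caddy below -0.112 m) and angle between canister_mid's own z axis and vertical below 0.08 rad and height (world z) of canister_mid between 0.05 and 0.063 m and distance of each of tub, cup, spoon from where it was at the start of the episode below 0.02 m); the robot touches nothing.
It fails at once if the canister is lifted off the table (height (world z) of canister_mid above 0.073 m).
It fails at once if the canister is tipped (angle between canister_mid's own z axis and vertical above 0.3 rad).
It fails at once if the canister is taken between the fingers (distance between the grasp point and canister_mid below 0.08 m and horizontal distance between the grasp point and canister_mid below 0.02 m and contact force between the fingers and canister above 1 N).
It fails at once if the lid hits the canister (contact force between lid and canister above 1 N).
It fails at once if tub, cup or spoon disturbed (distance of any of tub, cup, spoon from where it was at the start of the episode above 0.03 m).
It also fails if it takes over 66 s, if anything falls off the work surface, if the arm or the gripper's body presses on something with over 40 N, if the wrist force passes 120 N, or if a joint passes its speed limit or range.

ROBOT

A 6-joint arm with a two-finger parallel gripper is mounted at the origin on the work surface. World frame = base frame: x ahead of the robot, y to its left, z up, the work surface at z = 0. Lengths are in m, angles in degrees, forces in N, time in s.
With the tool pointing down it reaches from about 0.25 to 0.725 m from the base axis. Payload 9.7 kg.
Tool frame: the origin (TCP) lies at the very end of the fingers, on their centre line; the grasp point (between the pads) lies 19 mm behind it; z points along the fingers, y is the direction in which the jaws open and shut (so a half turn about z gives the same grasp; the last joint's range is limited). The gripper opens to 85 mm and grips with 20 to 120 N. Pads are 22 mm wide; open, the fingers measure 114 mm over their backs; the gripper's body (76 mm by 85 mm) begins 54 mm behind the grasp point. The pads swing forward as they close: fully open they stand 13 mm farther back than shut.
Start: joints at [0, 4.979, 10.078, 95.1, 0, 90], TCP at [0.55, -0, 0.231] pointing down, gripper open.
Joint ranges: [-179.16, 179.16], [-48.56, 103.87], [-65.8, 70.77], [-126.05, 130.52], [-82.76, 87.17], [-180, 180]. Speed limits (degrees/s): [127.2, 127.2, 147.25, 180, 180, 180].

INTERFACE

Orientations are given as [roll, pitch, yaw] about the fixed x, y, z axes, in that order (R = Rz(yaw) Ry(pitch) Rx(roll)).
In Python, from workcell import bot gives the robot as it stands.
- The arm moves only by the shell command python3 -m pendant 'ROWS' [FORCE]. ROWS is JSON, a list that holds one entry, the list of rows, each a list of 7 numbers: the shift along the tool's x, y, z in cm, then the turn, a rotation vector about the tool's x, y, z in rad, then the opening in per cent of the stroke, from 0 (shut) to 100 (fully open). In form: [[[dx, dy, dz, ax, ay, az, gripper], ...]]. A call has 1 to 5 rows; each row shifts and turns the pose as measured when the row begins, along the tool's axes as they then stand; what a row does not reach is not made up. A row lasts 1/12 s, in which the tool goes at most 41.7 mm and 7.16 degrees, less where a joint would pass 70% of its speed; a pose out of reach is approached as far as the arm can. A call with a gripper value outside its range is refused whole. The fingers move at their own pace and stop on an object; FORCE is the grip in N (left out, the last holds). Time passes only in rows, so rows that do not move let the fingers close. It gives the time, the measured TCP pose, the force and the opening at its end, in the units of the state.
- bot.get_obs(): the state, without advancing time (a new reading comes with each control period).
- bot.camera(name): name is "scene" or "side" or "wrist"; returns the picture (384x512x3 uint8, red, green, blue); there is no depth.
- bot.get_calibration(name): a dict with "intrinsics" (3x3 intrinsics, pixels), "D" ([k1, k2, p1, p2, k3] as OpenCV has them; the pictures are not rectified), "pose" (4x4, takes a point from camera to world coordinates); the wrist camera has in their place "T_tool_cam" (4x4, takes a point from camera to tool coordinates, whose origin is the TCP and whose axes are the flange's). Camera axes: x right, y down, z forward; pixel columns grow to the right and rows downward; lengths in m; the calibration is good to about 2 mm. A picture is of the moment at which its call begins: read the wrist's pose just before it. get_calibration takes no time and is no camera call.
- bot.job_done(): hands the job in, once; it reports no verdict.
Trained networks look in the newest picture that a camera, given by its name, has taken for a name from the list of things; names that differ only in an ending like _2 or _b are one class to them, and where a whole thing is asked for, a point or a joint stands for the part that bears it (a point fixed in the world has none). Each returns a list of dicts, best first, with "confidence" (0 to 1); they miss things now and then, are a little off and sometimes report something else, mostly with a low value. They report only what shows in the picture. A call takes as long as a camera call. They do not tell look-alikes from the thing itself.
- bot.masks_of(camera, thing): "pixels" (384x512 bool, what is visible of it) and "extent" ([left, top, right, bottom] in pixels, round what is visible of it).
- bot.mark_of(camera, thing): "uv" ([column, row] in pixels: a listed point, or the origin of a listed thing).
The state is a dict: "time": time; "q": joint angles; "qd": joint speeds; "joint_efforts": joint torques, N m; "ee_pos": TCP position; "tcp_rot": TCP orientation; "wrist_force": force on the tool from outside, world axes, zero at the start; "torque": the same for the moment, N m; "opening": finger opening in m.
Only numpy, scipy, OpenCV 4.12 (cv2) and the standard library are available. Lean on these libraries where they do the work, as an engineer would, in place of code of your own. Each camera call takes 0.05 s, during which the arm holds its last target. There are 200 camera calls.

## Working session

There is one attempt and no reset: what is moved stays moved. The work goes in short steps, Python scripts to look and compute and a shell command to move; the robot and the scene stay as the last step left them, time stands still between calls to the robot, and variables do not carry over. Pictures are saved under pics/ and viewed, about 8 in all and at most 12, crops included, and the job is handed in when it is done.

```bash
mkdir -p pics; ls; cat > h.py <<'E'
import numpy as np,cv2
from workcell import bot
from scipy.spatial.transform import Rotation as R
def cal(n):
    c=bot.get_calibration(n);return np.array(c["intrinsics"]),np.array(c["D"]),np.array(c["pose"])
def ray(n,uv):
    K,D,T=cal(n);p=cv2.undistortPoints(np.array([[uv]],float),K,D)[0,0]
    return T[:3,3],T[:3,:3]@np.array([p[0],p[1],1])
def atz(n,uv,z):
    o,d=ray(n,uv);return o+d*(z-o[2])/d[2]
def proj(n,P):
    K,D,T=cal(n);Ti=np.linalg.inv(T)
    return cv2.projectPoints(np.atleast_2d(P).astype(float),cv2.Rodrigues(Ti[:3,:3])[0],Ti[:3,3],K,D)[0][:,0]
def save(n,f,img=None):
    cv2.imwrite('pics/'+f,(bot.camera(n) if img is None else img)[:,:,::-1])
E
python3 - <<'E'
from h import *
s=bot.camera("scene");d=bot.camera("side")
cv2.imwrite('pics/a.png',cv2.resize(np.vstack([s,d]),(512*600//768*1,600)) [:,:,::-1]) if 0 else None
save("",'a.png',s);save("",'b.png',d)
for c in("scene","side"):
    for t,z in(("caddy",0),("lid_hinge",.082),("lip",.084),("canister_mid",.0575),("tub",0),("cup",0),("spoon",0)):
        for m in bot.mark_of(c,t)[:3]: print(c,t,np.round(m["uv"]),round(m["confidence"],2),np.round(atz(c,m["uv"],z),3))
print(bot.get_obs())
E
```

```text
pics
scene caddy [251. 211.] 0.57 [ 0.495 -0.017  0.   ]
scene lid_hinge [270. 200.] 0.62 [0.447 0.038 0.082]
scene lip [231. 203.] 0.74 [ 0.568 -0.04   0.084]
scene canister_mid [282. 208.] 0.94 [0.426 0.082 0.058]
scene canister_mid [257. 255.] 0.71 [0.626 0.177 0.058]
scene tub [355. 298.] 0.57 [0.464 0.478 0.   ]
scene cup [180. 155.] 0.87 [ 0.535 -0.469  0.   ]
scene spoon [343. 246.] 0.66 [0.345 0.318 0.   ]
side caddy [270. 211.] 0.71 [ 0.494  0.    -0.   ]
side lid_hinge [253. 190.] 0.58 [0.448 0.021 0.082]
side lip [293. 193.] 0.96 [ 0.559 -0.036  0.084]
side lip [252. 190.] 0.29 [0.441 0.021 0.084]
side canister_mid [294. 166.] 0.89 [0.627 0.15  0.057]
side canister_mid [239. 186.] 0.85 [0.417 0.089 0.057]
side tub [232. 146.] 0.69 [0.469 0.46  0.   ]
side cup [343. 337.] 0.79 [ 0.524 -0.502  0.   ]
side cup [208. 167.] 0.75 [0.345 0.325 0.   ]
side spoon [205. 170.] 0.66 [0.331 0.312 0.   ]
{'time': 0.8, 'q': array([-1.18712808e-03,  4.97797388e+00,  1.00801949e+01,  9.50993334e+01,
       -1.17152107e-03,  9.00020538e+01]), 'qd': array([-0.05837276, -0.02593698,  0.03258855,  0.04330465,  0.05156175,
        0.03748991]), 'joint_efforts': array([-4.56114767e-04, -5.20045745e+01,  4.64838839e+01,  1.22016543e-03,
       -6.34263961e-05, -6.34513412e-06]), 'ee_pos': array([ 5.50008715e-01, -1.72231585e-05,  2.31310788e-01]), 'tcp_rot': array([1.79997112e+02, 1.17141756e-03, 8.99967590e+01]), 'wrist_force': array([-0.60450346, -0.87752732, -0.02693009]), 'torque': array([ 0.02662477, -0.06451498,  0.03540127]), 'opening': 0.08529439777044454}
```

View pics/a.png

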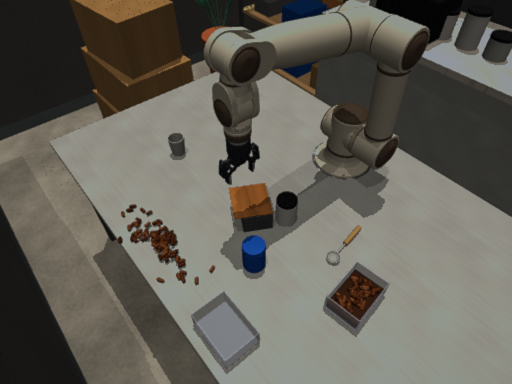

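View pics/b.png

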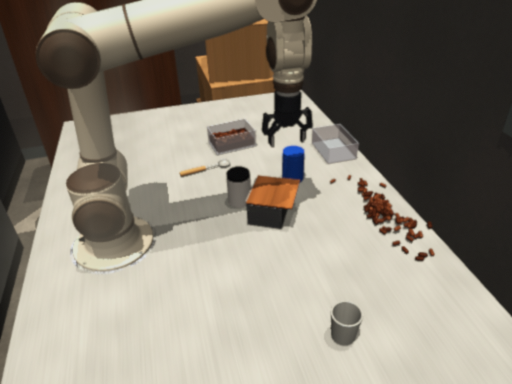

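The grey canister with the black cap is at scene (286,208) and side (238,187). The look-alike is the blue can at scene (254,255) and side (293,163). I choose the grey one. The caddy's orientation needs a close crop.

```bash
python3 - <<'E'
from h import *
a=cv2.imread('pics/a.png')[165:245,205:315];b=cv2.imread('pics/b.png')[150:240,215:315]
cv2.imwrite('pics/c.png',np.hstack([cv2.resize(a,(550,400),interpolation=3)[:, :400],cv2.resize(b,(400,400),interpolation=3)]))
E
```

```text
(no output)
```

View pics/c.png

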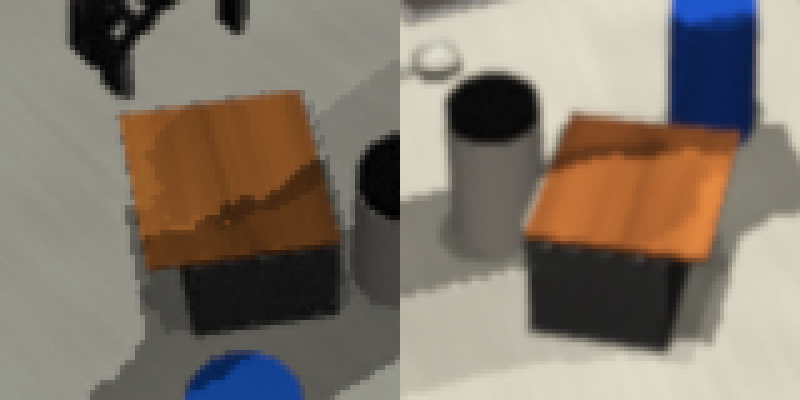

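```bash
python3 - <<'E'
from h import *
S=[(229,188),(235,218.6),(265.4,183.4),(273,213.4)]
B=lambda x,y:(215+(x-400)/4,150+y/4.444)
D=[B(740,130),B(708,260),B(575,114),B(526,238)]
# lip corners(a,b), hinge corners
for n,Q in(("scene",S),("side",D)):
    P=np.array([atz(n,q,.09)[:2] for q in Q]);print(n,P.round(3).tolist())
def model(p):
    c,s=np.cos(p[2]),np.sin(p[2]);X=[(-.085,-.075),(-.085,.075),(.055,-.075),(.055,.075)]
    return np.array([[p[0]+c*x-s*y,p[1]+s*x+c*y,.09] for x,y in X])
from scipy.optimize import least_squares
# scene order: lip upper(-y side => ?), try both pairings
so=S; do=[D[1],D[0],D[3],D[2]]
best=None
for y0 in np.radians([0,90,180,270]):
  for a in(so,[so[1],so[0],so[3],so[2]]):
   for b in(do,D):
    f=lambda p:np.r_[(proj("scene",model(p))-a).ravel(),(proj("side",model(p))-b).ravel()]
    r=least_squares(f,[.5,0,y0])
    if best is None or r.cost<best.cost:best=r
print(best.x[:2],np.degrees(best.x[2]),best.cost,best.fun.round(1))
p=best.x
# canister: fit from masks
C=[]
for n in("scene","side"):
    ms=bot.masks_of(n,"canister_mid")
    print(n,[(m["extent"],round(m["confidence"],2)) for m in ms])
o1,d1=ray("scene",(282,208));
c=np.array([.421,.086])
M=np.array([[np.cos(p[2]),np.sin(p[2])],[-np.sin(p[2]),np.cos(p[2])]])
print("can in caddy",M@(c-p[:2]))
# top of can centre crop scene cap? side cap centre
print(atz("side",B(493,106),.115))
E
```

```text
scene [[0.532, -0.1], [0.603, 0.031], [0.412, -0.03], [0.486, 0.098]]
side [[0.603, 0.022], [0.529, -0.114], [0.482, 0.082], [0.407, -0.051]]
[4.93638418e-01 4.67504381e-04] 150.99230236831383 12.218860557568522 [-1.3 -0.9 -1.  -1.1 -0.2 -1.5 -0.9 -1.6 -0.  -0.6 -0.1 -1.7 -0.9 -1.8
 -0.5 -2.6]
scene [([271.4, 192.1, 301.1, 228.8], 0.95), ([242.8, 232.7, 269.6, 272.4], 0.67)]
side [([224.2, 163.8, 253.9, 207.3], 0.97), ([276.2, 146.5, 306.3, 185.7], 0.7)]
can in caddy [ 0.10500329 -0.0395785 ]
[0.4128282  0.07536145 0.115     ]
```

```bash
python3 -m pendant '[[[0.2,-3.5,0,0,0,0,35],[0.2,-3.5,0,0,0,0,35],[0.2,-3.5,0,0,0,0,35],[0.2,-3.5,0,0,0,0,35],[0.2,-3.5,0,0,0,0,35]]]' && python3 -m pendant '[[[0,0,0,0,0,0.1,35],[0,0,0,0,0,0.1,35],[0,0,0,0,0,0.1,35],[0,0,0,0,0,0.1,35],[0,0,0,0,0,0.1,35]]]'
cat >> h.py <<'E'
CAD=np.array([.4936,.0005]);YAW=np.radians(151)
def tocad(p):
    c,s=np.cos(YAW),np.sin(YAW);d=np.array(p)[:2]-CAD;return np.array([c*d[0]+s*d[1],-s*d[0]+c*d[1]])
def toworld(p):
    c,s=np.cos(YAW),np.sin(YAW);return CAD+np.array([c*p[0]-s*p[1],s*p[0]+c*p[1]])
def wrist():
    c=bot.get_calibration("wrist");o=bot.get_obs();T=np.eye(4);T[:3,:3]=R.from_euler('xyz',o['tcp_rot'],degrees=True).as_matrix();T[:3,3]=o['ee_pos']
    return np.array(c["intrinsics"]),np.array(c["D"]),T@np.array(c["T_tool_cam"])
_cal=cal
def cal(n): return wrist() if n=="wrist" else _cal(n)
E
python3 - <<'E'
from h import *
o=bot.get_obs();print(o['ee_pos'],o['tcp_rot'],o['q'],o['opening'],tocad(o['ee_pos']))
w=bot.camera("wrist");save("",'d.png',w)
for t,z in(("caddy",0),("lid_hinge",.082),("lip",.084),("canister_mid",.0575)):
    for m in bot.mark_of("wrist",t)[:2]: P=atz("wrist",m["uv"],z);print(t,np.round(m["uv"]),round(m["confidence"],2),P.round(3),tocad(P).round(3))
E
```

```text
time: 1.32
ee_pos: [0.3735, 0.01, 0.2254]
tcp_rot: [-179.5, 0.0, 90.0]
wrist_force: [-0.4, -0.2, 0.9]
opening: 0.03
time: 1.73
ee_pos: [0.3665, 0.0103, 0.2284]
tcp_rot: [-179.9, 0.0, 60.3]
wrist_force: [1.1, 0.6, 0.4]
opening: 0.0301
[0.36654255 0.010299   0.22838828] [-1.79908472e+02  4.05315484e-02  6.03169002e+01] [ 1.59943833e+00 -1.98180965e+01 -1.24349427e+01  9.74824219e+01
  1.28880305e-02  1.21282559e+02] 0.03007232383957559 [0.1158776  0.05302828]
caddy [367. 112.] 0.98 [0.5 0.  0. ] [-0.006 -0.003]
caddy [487. 120.] 0.25 [ 0.615 -0.073  0.   ] [-0.142  0.005]
lid_hinge [327. 118.] 0.9 [0.446 0.027 0.082] [ 0.054 -0.   ]
lip [488. 126.] 0.89 [ 0.566 -0.045  0.084] [-0.085  0.005]
```

View pics/d.png

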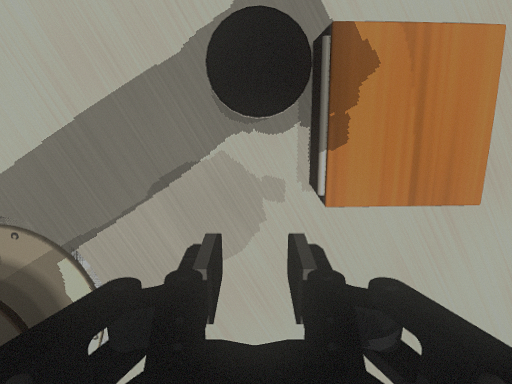

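The wrist view shows the black cap centred at (259,62), just behind the hinge bar at column 323. The lid spans columns 330–505, so its lip is on the far right. This confirms the caddy pose.

```bash
python3 - <<'E'
from h import *
P=atz("wrist",(259,62),.115);print(P,tocad(P))
for u in((206,62),(312,62)):print(tocad(atz("wrist",u,.115)))
for u in((330,22),(505,25),(325,205),(481,205)):print(tocad(atz("wrist",u,.09)))
E
```

```text
[0.41538455 0.09096492 0.115     ] [ 0.11226704 -0.0412028 ]
[ 0.15031856 -0.04145284]
[ 0.0742158  -0.04120431]
[ 0.05727505 -0.07347551]
[-0.08322697 -0.07465117]
[0.05442236 0.0737453 ]
[-0.08633187  0.07438793]
```

```bash
python3 -m pendant '[[[0,0.2,0,0,0.11,0,35],[0,0.2,0,0,0.11,0,35],[0,0,0,0,0.11,0,35],[0,0,0,0,0.11,0,35],[0,0,0,0,0,0,35]]]' && python3 -m pendant '[[[-1.5,0,3.3,0,0,0,35],[-1.5,0,3.3,0,0,0,35],[-1.5,0,3.3,0,0,0,35],[-1.5,0,3.3,0,0,0,35],[0,0,0,0,0,0,35]]]'
python3 - <<'E'
from h import *
o=bot.get_obs();print(o['ee_pos'],o['tcp_rot'],o['q'],o['opening'],tocad(o['ee_pos']))
E
```

```text
time: 2.4
ee_pos: [0.3722, 0.0103, 0.2285]
tcp_rot: [179.6, -26.2, 62.1]
wrist_force: [-0.3, 0.2, -0.4]
opening: 0.0296
time: 2.82
ee_pos: [0.3763, 0.0104, 0.0799]
tcp_rot: [179.0, -25.6, 62.5]
wrist_force: [-0.6, 0.9, -0.8]
opening: 0.0298
[0.37634881 0.01041584 0.07987629] [179.02684    -25.57510771  62.48583143] [-17.01248468 -28.96371286 -38.14502077  74.78236578  24.91707009
 102.05737657] 0.029825374093515856 [0.1073575  0.04817191]
```

```bash
python3 -m pendant '[[[-0.95,-0.2,2,0,0,0,35],[-0.95,-0.2,2,0,0,0,35],[0,0,0,0,0,0,35]]]'; python3 -m pendant '[[[0.9,0,0.4,0,0,0,35],[0.9,0,0.4,0,0,0,35],[0,0,0,0,0,0,35]]]'
python3 - <<'E'
from h import *
o=bot.get_obs();print(o['ee_pos'],o['tcp_rot'],tocad(o['ee_pos']))
E
```

```text
time: 3.07
ee_pos: [0.3743, 0.0125, 0.0374]
tcp_rot: [178.9, -25.3, 62.9]
wrist_force: [-1.6, 0.8, -1.3]
opening: 0.0299
time: 3.32
ee_pos: [0.3858, 0.0302, 0.0441]
tcp_rot: [178.7, -25.1, 63.1]
wrist_force: [0.2, 0.2, 0.1]
opening: 0.0299
[0.38584999 0.03015436 0.04412546] [178.66142513 -25.09120096  63.10151384] [0.108617   0.02630195]
```

```bash
python3 -m pendant '[[[0.6,0,0.6,0,0,0,35],[0.7,0,0.4,0,0,0,35],[0.7,0,0.35,0,0,0,35],[0.7,0,0.35,0,0,0,35],[0.7,0,0.35,0,0,0,35]]]'; python3 -m pendant '[[[0.7,0,0.35,0,0,0,35],[0.7,0,0.35,0,0,0,35],[0.7,0,0.35,0,0,0,35],[0,0,0,0,0,0,35]]]'
python3 - <<'E'
from h import *
o=bot.get_obs();print(o['ee_pos'],o['tcp_rot'],tocad(o['ee_pos']))
bot.camera("scene");bot.camera("side")
for n in("scene","side"):
  for m in bot.mark_of(n,"canister_mid")[:2]: P=atz(n,m["uv"],.0575);print(n,m["confidence"],tocad(P))
E
```

```text
time: 3.73
ee_pos: [0.408, 0.0656, 0.0481]
tcp_rot: [178.2, -24.9, 63.4]
wrist_force: [-2.0, -2.1, -0.6]
opening: 0.0301
time: 4.07
ee_pos: [0.4203, 0.0895, 0.0478]
tcp_rot: [178.1, -24.9, 63.5]
wrist_force: [0.0, -1.8, -1.1]
opening: 0.0301
[0.42029752 0.0895041  0.04783553] [178.12851996 -24.88198776  63.51627947] [ 0.10726184 -0.04230699]
scene 0.83 [ 0.10072159 -0.09271686]
scene 0.66 [-0.03464287 -0.21572202]
side 0.97 [-0.03584507 -0.19910581]
side 0.71 [ 0.12276992 -0.08660973]
```

```bash
python3 -m pendant '[[[0.6,0,0.4,0,0,0,35],[0.7,0,0.4,0,0,0,35],[0.7,0,0.4,0,0,0,35],[0.7,0,0.4,0,0,0,35],[0.7,0,0.4,0,0,0,35]]]'; python3 -m pendant '[[[0.4,0,0.2,0,0,0,35],[0,0,0,0,0,0,35],[0,0,0,0,0,0,35]]]'
python3 - <<'E'
from h import *
o=bot.get_obs();print(o['ee_pos'],o['tcp_rot'],tocad(o['ee_pos']))
save("wrist","e.png");bot.camera("scene");bot.camera("side")
for n in("scene","side","wrist"):
  for m in bot.mark_of(n,"canister_mid")[:2]: P=atz(n,m["uv"],.0575);print(n,m["confidence"],tocad(P))
E
```

```text
time: 4.68
ee_pos: [0.44, 0.1209, 0.0465]
tcp_rot: [177.9, -24.8, 63.1]
wrist_force: [-3.8, -5.6, 5.3]
opening: 0.0301
time: 4.93
ee_pos: [0.4427, 0.1253, 0.0467]
tcp_rot: [177.8, -24.9, 63.1]
wrist_force: [-0.8, -1.5, 0.6]
opening: 0.03
[0.4427298  0.12528955 0.04674166] [177.84859606 -24.86891778  63.11224094] [ 0.10499126 -0.08448104]
scene 0.79 [ 0.10244648 -0.13079668]
scene 0.64 [-0.03226126 -0.21936506]
side 0.69 [ 0.11346091 -0.12630983]
side 0.69 [-0.03953461 -0.19850663]
```

View pics/e.png

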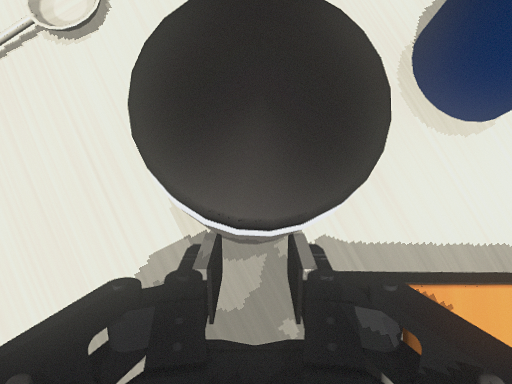

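The cap fills the view around (260,100) and the fingers straddle its near edge. The canister looks upright at about y = −0.13. I back away and measure it again.

```bash
python3 -m pendant '[[[-2,0,-0.9,0,0,0,35],[-2,0,-0.9,0,0,0,35],[-1,0,-3,0,0,0,35],[-1,0,-4,0,0,0,20],[-1,0,-4,0,0,0,0]]]'; python3 -m pendant '[[[-1,0,-3.5,0,0,0,0],[0,0,0,0,0,0,0],[0,0,0,0,0,0,0]]]'
python3 - <<'E'
from h import *
o=bot.get_obs();print(o['ee_pos'],o['tcp_rot'],tocad(o['ee_pos']),o['q'],o['wrist_force'],o['opening'])
w=bot.camera("wrist")
save("","f.png",w)
E
```

```text
time: 5.65
ee_pos: [0.3805, 0.023, 0.1293]
tcp_rot: [178.4, -24.8, 63.3]
wrist_force: [0.3, 0.2, 0.2]
opening: 0.0066
time: 5.9
ee_pos: [0.3688, -0.0024, 0.1651]
tcp_rot: [177.8, -24.9, 63.2]
wrist_force: [0.7, -0.4, -0.7]
opening: 0.0002
[ 0.36878152 -0.00235117  0.16507202] [177.83404355 -24.92707203  63.21371737] [0.10778643 0.06300689] [-18.93340589 -30.11145427 -29.29996081  84.82788091  24.33366716
  99.62286278] [ 0.69655648 -0.4316609  -0.66990315] 0.0002457827089152064
```

View pics/f.png

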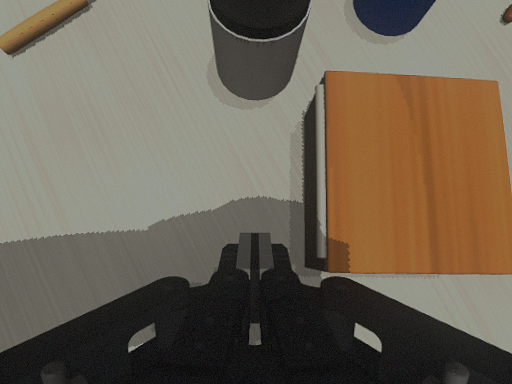

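```bash
python3 - <<'E'
from h import *
print(tocad(atz("wrist",(258,100),0)),tocad(atz("wrist",(326,72),.09)),tocad(atz("wrist",(497,81),.09)))
E
python3 -m pendant '[[[-2,0.5,-1,0,0,0.02,0],[-2,2,-1,0,0,0.02,0],[-2,3.5,-1,0,0,0,0],[-2,3.5,-0.8,0,0,0,0],[0,3.5,0,0,0,0,0]]]'; python3 -m pendant '[[[0,3.5,0,0,0.1,0,0],[0,2,0,0,0.12,0,0],[0,0,0,0,0.12,0,0],[0,0,0,0,0.12,0,0],[0,0,0,0,0.12,0,0]]]'
python3 - <<'E'
from h import *
o=bot.get_obs();print(o['ee_pos'],o['tcp_rot'],tocad(o['ee_pos']),o['q'],o['wrist_force'],o['opening'])
print(R.from_euler('xyz',o['tcp_rot'],degrees=True).as_matrix().round(3))
E
```

```text
[ 0.1017989  -0.09077374] [ 0.05364394 -0.07304774] [-0.08515957 -0.07419536]
time: 6.37
ee_pos: [0.4391, -0.1426, 0.1656]
tcp_rot: [178.9, -25.1, 61.2]
wrist_force: [0.5, 0.3, 1.0]
opening: -0.0
time: 6.78
ee_pos: [0.4979, -0.1709, 0.1649]
tcp_rot: [176.8, -59.3, 63.7]
wrist_force: [-0.2, 0.7, -0.7]
opening: -0.0001
[ 0.49785737 -0.17085467  0.16494546] [176.79274737 -59.34679535  63.72112428] [-0.08679797  0.14780616] [-45.61245415  12.67380787  -5.6112928   96.17615083  55.99686312
  59.34553849] [-0.23755496  0.67771971 -0.71002083] -0.00010247300117577061
[[ 0.226  0.874  0.43 ]
 [ 0.457 -0.485  0.745]
 [ 0.86   0.029 -0.509]]
```

```bash
python3 -m pendant '[[[-2.3,-0.2,1.4,0,0,0,0],[-2.3,-0.2,1.4,0,0,0,0],[-2.3,-0.2,1.4,0,0,0,0],[-1.8,-0.2,1.1,0,0,0,0],[0,0,0,0,0,0,0]]]'
python3 - <<'E'
from h import *
o=bot.get_obs();print(o['ee_pos'],o['tcp_rot'],tocad(o['ee_pos']),o['q'],o['wrist_force'])
save("side","g.png",cv2.resize(bot.camera("side")[120:300,180:400],None,fx=2.7,fy=2.7))
E
```

```text
time: 7.2
ee_pos: [0.4917, -0.1612, 0.047]
tcp_rot: [179.0, -60.2, 61.9]
wrist_force: [-0.4, -0.0, -0.1]
opening: -0.0002
[ 0.49173209 -0.16115559  0.04700791] [179.01105751 -60.18456895  61.90433398] [-0.07673847  0.14229274] [-45.45857868  18.18663894 -13.36665817  84.44125111  56.42100679
  59.09353292] [-0.36015974 -0.03860319 -0.10061154]
```

View pics/g.png

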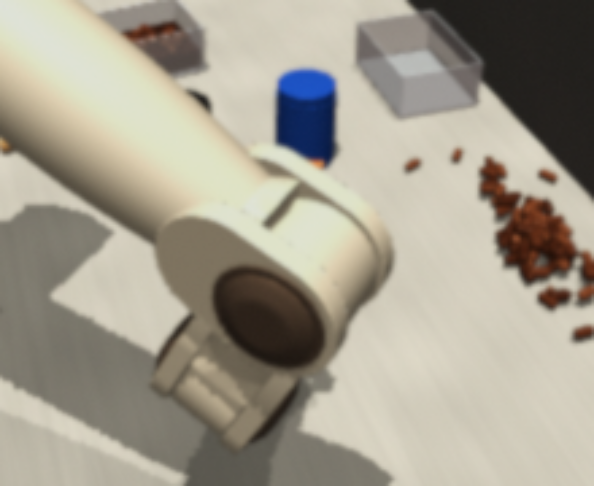

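```bash
python3 -m pendant '[[[1,0.1,1.7,0,0,0,0],[1,0.1,1.7,0,0,0,0],[1,0,1.7,0,0,0,0],[1,0,1.7,0,0,0,0],[0,0,0,0,0,0,0]]]'
python3 - <<'E'
from h import *
o=bot.get_obs();print(o['ee_pos'],o['tcp_rot'],tocad(o['ee_pos']),o['q'],o['wrist_force'])
save("","i.png",bot.camera("wrist"))
E
```

```text
time: 7.67
ee_pos: [0.5357, -0.0893, 0.0544]
tcp_rot: [178.9, -60.3, 62.1]
wrist_force: [-0.3, -0.5, 0.3]
opening: -0.0003
[ 0.53566855 -0.08931862  0.05438726] [178.86020301 -60.31219844  62.13835362] [-0.08033891  0.0581619 ] [-36.36168001  11.33214677 -19.56848128  71.48146309  59.5379111
  75.06121607] [-0.27215395 -0.546462    0.29198587]
```

View pics/i.png

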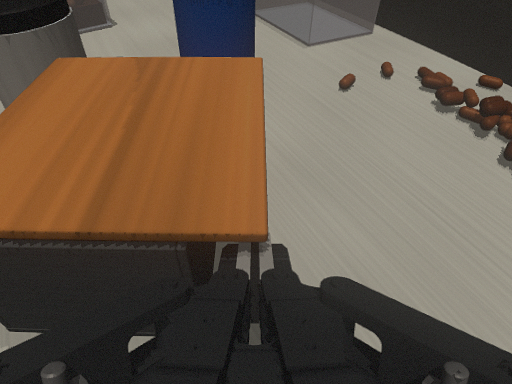

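The fingertip is under the lip's near corner at about (255,250), and the lip edge is at column 268. I shift about 5 mm inward, insert a bit more and start lifting.

```bash
python3 -m pendant '[[[0.1,-0.3,0.9,0,0,0,0],[0.2,-0.2,0.7,0,0,0,0],[0,0,0,0,0,0,0]]]'; python3 -m pendant '[[[1.0,-0.1,-0.6,0,0,0,0],[1.0,-0.1,-0.6,0,0,0,0],[1.0,-0.2,-0.6,0,0,0,0],[1.0,-0.2,-0.6,0,0,0,0],[0,0,0,0,0,0,0]]]'
python3 - <<'E'
from h import *
o=bot.get_obs();print(o['ee_pos'],o['tcp_rot'],tocad(o['ee_pos']),o['q'],o['wrist_force'])
E
```

```text
time: 7.97
ee_pos: [0.5392, -0.0741, 0.0519]
tcp_rot: [178.4, -60.2, 62.7]
wrist_force: [-0.4, 0.3, -1.5]
opening: -0.0006
time: 8.38
ee_pos: [0.5317, -0.0736, 0.1037]
tcp_rot: [178.4, -60.2, 62.6]
wrist_force: [2.3, -1.0, -0.0]
opening: -0.0002
[ 0.53165093 -0.07361914  0.10368836] [178.43343181 -60.16756517  62.5922619 ] [-0.06921376  0.0463786 ] [-35.15572514   6.05838151 -19.39101628  74.78895401  59.64703401
  77.27992246] [ 2.32093055e+00 -9.79113812e-01 -1.56684319e-04]
```

```bash
python3 - <<'E'
from h import *
w=bot.camera("wrist");s=bot.camera("scene")[120:280,180:380]
save("","j.png",np.hstack([w[:,:,:],cv2.resize(s,(288,230))[:,:]if 0 else np.vstack([cv2.resize(s,(288,230)),np.zeros((154,288,3),np.uint8)])]))
print(bot.get_obs()['wrist_force'])
E
```

```text
[ 0.18461818 -0.91320322 -0.32958673]
```

View pics/j.png

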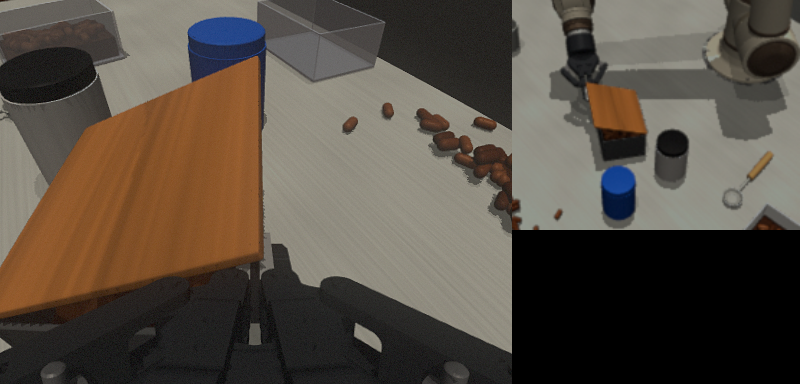

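The lid is up about 20°, resting on the left finger, with its edge at column 262. The canister is well clear of it. I move further inward under the lid while swinging it up.

```bash
python3 -m pendant '[[[0.4,-0.8,-0.25,0,0,0,0],[1.0,-0.7,-0.6,0,0,0,0],[1.3,-0.9,-0.8,0,0,0,0],[1.3,-1.0,-0.8,0,0,0,0],[0,0,0,0,0,0,0]]]'
python3 - <<'E'
from h import *
o=bot.get_obs();print(o['ee_pos'],o['tcp_rot'],tocad(o['ee_pos']),o['q'],o['wrist_force'])
save("","k.png",bot.camera("wrist"))
E
```

```text
time: 8.9
ee_pos: [0.4965, -0.0565, 0.1489]
tcp_rot: [179.3, -60.2, 61.8]
wrist_force: [0.6, 0.2, -0.5]
opening: 0.0002
[ 0.4965338  -0.05646973  0.14894608] [179.31207127 -60.18471468  61.79437592] [-0.03018543  0.04840451] [-35.9096832   -0.51671816 -21.05695054  81.31952092  59.46837437
  75.90420257] [ 0.62217918  0.17214593 -0.45759992]
```

View pics/k.png

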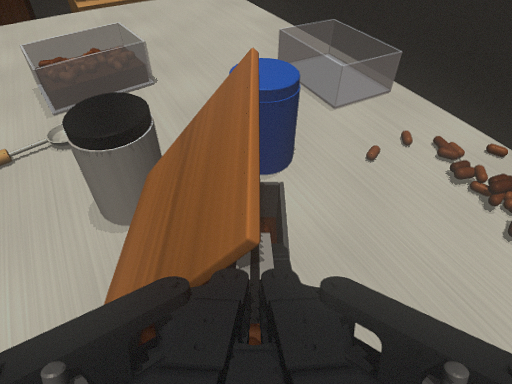

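The lid is at about 50° on the finger. I keep going over the top.

```bash
python3 -m pendant '[[[0.9,-1.5,-0.5,0,0,0,0],[0.9,-1.5,-0.5,0,0,0,0],[0.9,-1.5,-0.5,0,0,0,0],[0.6,-1.5,-0.4,0,0,0,0],[0,-1.3,0,0,0,0,0]]]'; python3 -m pendant '[[[0,-1.2,0,0,0,0,0],[0,-1.2,0,0,0,0,0],[0,-1.2,0,0,0,0,0],[0,0,0,0,0,0,0],[0,0,0,0,0,0,0]]]'
python3 - <<'E'
from h import *
o=bot.get_obs();print(o['ee_pos'],o['tcp_rot'],tocad(o['ee_pos']),o['q'],o['wrist_force'])
s=bot.camera("scene")[120:280,180:380];w=bot.camera("wrist")
save("","l.png",np.hstack([w,np.vstack([cv2.resize(s,(288,230)),np.zeros((154,288,3),np.uint8)])]))
E
```

```text
time: 9.37
ee_pos: [0.4315, -0.0207, 0.1835]
tcp_rot: [179.5, -60.2, 61.7]
wrist_force: [0.8, -0.1, 0.0]
opening: 0.0
time: 9.78
ee_pos: [0.3975, -0.0017, 0.181]
tcp_rot: [179.7, -60.2, 61.5]
wrist_force: [0.7, 0.1, -0.6]
opening: 0.0
[ 0.39754513 -0.00172747  0.18104587] [179.67295624 -60.21549256  61.51099874] [0.08293159 0.04851651] [-38.13354914 -16.21240709 -31.48964123  90.43873202  58.93420721
  71.62728435] [ 0.69272219  0.11161453 -0.61325354]
```

View pics/l.png

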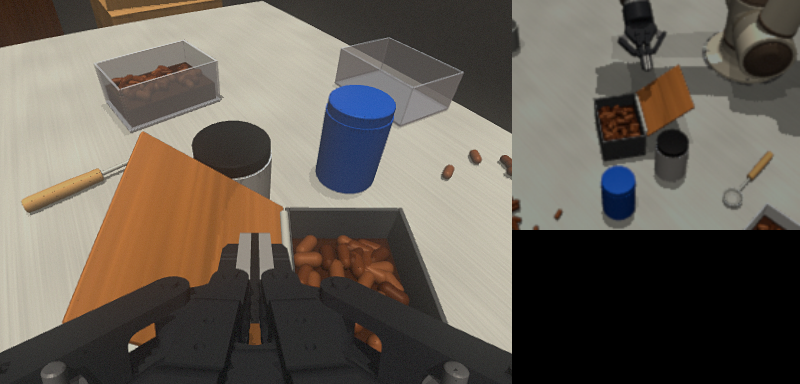

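The lid lies open beyond upright (wrist view 65–285 × 135–340), and the canister stands beside it at (231,160), clear. I retreat up and away, then check.

```bash
python3 -m pendant '[[[2.5,0,-2,0,0,0,0],[2.5,0,-3,0,0,0,0],[2,0,-3.5,0,0,0,0],[1.5,0,-3.5,0,0,0,0],[0,0,0,0,0,0,0]]]'; python3 -m pendant '[[[0,0,0,0,0,0,0],[0,0,0,0,0,0,0],[0,0,0,0,0,0,0],[0,0,0,0,0,0,0],[0,0,0,0,0,0,0]]]'
python3 - <<'E'
from h import *
o=bot.get_obs();print(o['ee_pos'],o['wrist_force'],abs(o['qd']).max())
s=bot.camera("scene");d=bot.camera("side");bot.camera("wrist")
save("","m.png",np.hstack([cv2.resize(s[120:320,150:400],(400,320)),cv2.resize(d[100:360,130:380],(400,416))[:320]]))
for n in("scene","side","wrist"):
  for t,z in(("canister_mid",.0575),("lip",.165),("tub",0),("cup",0),("spoon",0)):
    for m in bot.mark_of(n,t)[:2]:
      P=atz(n,m["uv"],z);print(n,t,round(m["confidence"],2),P[:2].round(3),tocad(P).round(3))
a=2.5;print("lip expected at 2.5:",.055-.14*np.cos(a),.082+.14*np.sin(a))
E
```

```text
time: 10.3
ee_pos: [0.3674, -0.0573, 0.3175]
tcp_rot: [-179.7, -60.3, 61.3]
wrist_force: [1.8, -0.5, 0.1]
opening: -0.0003
time: 10.72
ee_pos: [0.3693, -0.0588, 0.3154]
tcp_rot: [-179.6, -60.3, 61.1]
wrist_force: [0.0, -1.1, -0.5]
opening: 0.0001
[ 0.3693408  -0.05881366  0.3153681 ] [ 0.03039171 -1.05556826 -0.4763286 ] 1.0603022403466251
scene canister_mid 0.67 [0.472 0.16 ] [ 0.097 -0.129]
scene canister_mid 0.57 [0.632 0.171] [-0.038 -0.216]
scene lip 0.56 [0.349 0.093] [ 0.171 -0.011]
scene tub 0.67 [0.466 0.488] [ 0.26  -0.413]
scene cup 0.74 [ 0.53  -0.488] [-0.268  0.41 ]
scene spoon 0.58 [0.354 0.324] [ 0.279 -0.215]
side canister_mid 0.95 [0.616 0.145] [-0.037 -0.185]
side canister_mid 0.64 [0.46  0.171] [ 0.112 -0.133]
side lip 0.75 [0.338 0.078] [0.174 0.008]
side tub 0.85 [0.474 0.468] [ 0.244 -0.399]
side spoon 0.62 [0.331 0.33 ] [ 0.302 -0.21 ]
wrist canister_mid 0.68 [0.633 0.165] [-0.043 -0.211]
wrist lip 0.69 [0.345 0.078] [0.168 0.004]
wrist tub 0.74 [0.468 0.481] [ 0.255 -0.408]
wrist spoon 0.65 [0.331 0.312] [ 0.294 -0.194]
lip expected at 2.5: 0.16716010617657073 0.16578610017455392
```

View pics/m.png

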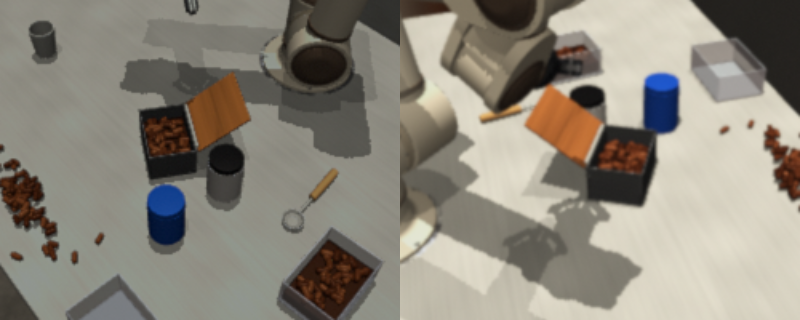

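Both views show the lid on its stop, the canister upright and clear beside it, and the arm free of everything. I hand the job in.

```bash
python3 -c "
from workcell import bot
print(bot.job_done())"
```

```text
the job is handed in; nothing more can be done
None
```

The canister now stands clear to the side of the caddy and the lid is open on its stop. I handed the job in at about 11 s on the robot's clock; no verdict is reported.

**What I did:** I cradled the grey canister between two slightly opened fingertips and slid it about 90 mm sideways, without pinching it. I then shut the fingers, reached under the lip from the side, swung the lid up and over, and backed away.

**Last checks:**
- **Canister:** its centre is 129 mm (scene view) to 133 mm (side view) to one side of the caddy's centre. It looks upright in both views.
- **Lid:** the lip was found within about 1 cm of where a 2.5 rad opening puts it, in all three cameras. I could not read the lid angle directly.
- **Bystanders:** tub and spoon were found within about 10–15 mm of their first readings, which is within the spread of the networks' marks. The cup's scene reading differs by about 20 mm from its first one, right at the limit. It was not found again in the side view. The arm never went near it, so I take that as measurement noise.
- **Robot:** the arm is about 15 cm above the open lid. The last wrist force was about 1 N, about the same as in free air.

**Disagreement:** the task text says the caddy's front is turned partly towards the robot, but the images show the lip turned away from it and to the right. I followed the images.

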